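# Clear the mug off the lock box and hold its key turned

## Task

I want to open the grey steel lock box: first take the mug off its lid without tipping it and stand it upright on the bench close by the box. Then fetch the key with the round head from the wooden rack, push it fully down into the brass keyhole (the pins are sticky, so wiggle it if it binds) and turn it clockwise a quarter turn, to its stop, against the spring of the bolt. Finish while still gripping the key and holding it turned, so that the bolt stays drawn and I can lift the lid; leave the other keys in the rack and the other things on the bench where they are.

Things in the scene. Friction and masses are not known exactly. Their poses are not given: they have to be found in the camera images.
- lock_box: Grey steel lock box, fixed, 160 deep (x) x 180 wide (y) x 85 mm high. Origin at the centre of its underside, z up, -x its front. The front 50 mm is a fixed rail that carries the lock; behind it lies the flat closed lid, top 85 mm above the bench. A steel keeper stands 13 mm above the lid at the middle of its front edge (x -26 to -2, y -20 to 20 mm).
- keyhole (a point): Centre of the keyhole, on the brass plate in the rail: 87 mm above the bench, at x = -55 mm of the box. Axes as the box, z up; the key goes straight down. Slot 23 mm long (y) x 7 wide (x) with a 12 mm round bore at its middle, plate 5 mm thick. Key home: its tip 28 mm below this point, collar on the plate.
- plug (a joint): Angle of the lock's plug about the upright keyhole axis, rad: 0 at rest, grows clockwise seen from above, stop at 1.5. A spring turns it back (0.02 N m at 0, 0.075 N m at the stop). It turns only with the key's bit below the plate (over 21 mm deep); the key cannot come up while turned. The bit has about 5 degrees of play, so the key turns 1.55 to 1.65 rad to the stop.
- pins (a point): Middle of the lock's pins, in the plug 18 mm below the keyhole. Four stiff sprung pins press on the flat sides of the bit from 13 to 26 mm of depth: a straight push takes 10 to 15 N there, a push with small wiggles (about 6 degrees to each side about the key's length) well under 10 N. The plug's slot is 5.6 mm wide, with rounded edges.
- bolt (a joint): Travel of the spring bolt, the small steel bar between key plate and keeper, m: 0 shot into the keeper, 0.011 drawn toward the keyhole. It follows the plug (0.0075 m per rad) and springs back with it.
- round_key: This lock's key, with a round black head; stands bit down in one of the rack's three places (which one varies). 84 mm long, 60 g. Origin at the tip of the bit, z up to the head; wide along y, thin along x, the same after a half turn about z. In the rack its tip is 17 mm above the bench and the collar rests on the rack's top.
- round_key_tip (a point): Tip of the round key's bit (its origin). From here up: flat bit 20 mm wide (y) x 4 thick (x), 0 to 16 mm, with a rounded end; round shank of 9 mm; collar of 19 mm diameter at 28 to 33 mm; neck 14 (y) x 9 (x) mm at 40 to 54 mm.
- round_key_head (a point): Upper half of the round key's head, 68 mm above the tip. The head is an upright disc of 36 mm diameter, 10 mm thick (x), centred 66 mm above the tip, top at 84 mm. Grip it over its flat faces, fingers closing along the key's x.
- key_rack: Dark wooden block, fixed, 56 (x) x 176 (y) x 45 mm high, origin at the centre of its underside. Three slots, 31 mm long (y) and 12 wide (x), 36 deep, at y = -55, 0 and 55 mm, a key standing in each, all wide along the rack's y. Lift a key straight up 30 mm to clear it.
- square_key: Another lock's key, with a rectangular black head (36 x 32 x 10 mm), origin at its tip; its bit is 27 mm wide and does not fit. Stays in the rack.
- t_key: Another lock's key, with a T-shaped black head (bar 46 mm), origin at its tip; its bit is 27 mm wide and does not fit. Stays in the rack.
- mug: Green and white tea mug, 0.28 kg, 101 mm high, on the box's lid. Origin in the plane of its foot, z up. The round hollow cup, 78 mm in diameter, wall about 5 mm, is centred at y = +18 mm; the handle sticks out along -y to y = -58 mm, 10 to 94 mm above the foot.
- mug_base (a point): Centre of the mug's round foot, on its underside.
- mug_handle (a point): Middle of the mug's handle, 45 mm along the mug's -y from the origin, 62 mm above its foot. To lift by it, pinch from above, fingers closing along the mug's x, tips reaching down to about 45 mm above the foot; held only near its top the mug swings down.
- tool_box: Closed wooden tool box between rack and lock box, 204 (x) x 346 (y) x 141 mm high, fixed, origin at the centre of its underside; carry things over it. The bench top (z = 0) ends toward the robot at x = 0.33 m; the strip before the lock box and the gap beside the tool box is free for the mug.
- wax_tin: Bystander, loose: round tin of wax polish with a pale lid, diameter 78, 34 high mm. Origin at the centre of its underside. Leave it.
- offcut_a: Bystander, loose: pale block of wood, 60 x 90 x 45 high mm. Origin at the centre of its underside. Leave it.
- tape_measure: Bystander, loose: yellow and black tape measure, 43 x 82 x 68 mm. Origin at the centre of its underside. Leave it.
- spring_clamp: Bystander, loose: black spring clamp lying flat, 70 x 145 x 24 mm. Origin at the centre of its underside. Leave it.

How it is judged:
By the outcome, as a careful person would: the job done as asked, in the order asked, and still so for the second after the job is handed in, while the arm keeps its last pose, push and grip.
It also fails if it takes over 72 s, if anything falls off the work surface, if the arm or the gripper's body presses on something with over 40 N, if the wrist force passes 120 N, or if a joint passes its speed limit or range.

## Robot

A 7-joint arm with a two-finger parallel gripper is mounted at the origin on a cart in front of the work surface, level with it; the furniture and walls round the work are solid. World frame = base frame: x ahead of the robot, y to its left, z up, the work surface at z = 0. Lengths are in mm, angles in rad, forces in N, time in s.
With the tool pointing down it reaches from about 400 to 875 mm from the base axis. Payload 6.5 kg.
Tool frame: the origin (TCP) lies midway between the tips of the shut fingers; the grasp point (between the pads) lies 19 mm behind it; z points along the fingers, y is the line along which they close (so a half turn about z gives the same grasp; the last joint's range is limited). The gripper opens to 85 mm and grips with 20 to 120 N. Pads are 22 mm wide; open, the fingers measure 114 mm over their backs; the gripper's body (76 mm by 85 mm) begins 54 mm behind the grasp point. The pads swing forward as they close: fully open they stand 13 mm farther back than shut.
Start: joints at [-0.066, 0.536, -0.004, 1.538, 0.003, 1.067, -0.071], TCP at [649.992, 0, 231.29] pointing down, gripper open.
Joint ranges: [-2.7, 2.7], [-0.37, 2.16], [-1.27, 1.26], [0.24, 2.4], [-1.31, 4.45], [0.19, 1.91], [-2.76, 2.76]. Speed limits (rad/s): [2.39, 2.39, 3.14, 3.14, 3.14, 3.14, 3.14].

## Interface

Orientations are given as a unit quaternion [w, x, y, z].
In Python, from cell import bot, camera, get_calibration, workorder, finder gives the robot as it stands.
- The arm moves only by the tool play_rows, never from a script. Its argument "commands" is a list of rows, each a list of 7 numbers: the turn, a rotation vector about the tool's x, y, z in rad, then the shift along the tool's x, y, z in m, then the gripper's target within -1 to 1 (shut at 1, half-way at 0, fully open at -1). In form: [[wx, wy, wz, dx, dy, dz, gripper], ...]. A call has 1 to 12 rows; each row is the pose to reach, as a shift and turn from the pose commanded when the call began, along the tool's axes at that moment; what a row does not reach only later rows make up. A row lasts 1/12 s, in which the tool goes at most 41.7 mm and 7.16 degrees, less where a joint would pass 70% of its speed; a pose out of reach is approached as far as the arm can. A call with a gripper value outside its range is refused whole. The fingers move at their own pace and stop on an object; the grip force is fixed at half the most. Time passes only in rows, so rows that repeat a pose let the fingers close. It gives the time, the measured TCP pose, the force, the opening and the grip force at its end, in the units of the state.
- bot.read_state(): the state, without advancing time (a new reading comes with each control period).
- camera(name): name is "scene" or "side" or "wrist"; returns the picture (480x640x3 uint8, red, green, blue); there is no depth.
- get_calibration(name): a dict with "mtx" (3x3 intrinsics, pixels), "k1" (the pictures are not rectified: a ray, as slopes to the right and down, at radius r is drawn at 1 + k1 r^2 times it, then the intrinsics apply), "eye" and "attitude" of the camera in the world; the wrist camera has in their place "T_tool_cam" (4x4, takes a point from camera to tool coordinates, whose origin is the TCP and whose axes are the flange's). Camera axes: x right, y down, z forward; pixel columns grow to the right and rows downward; lengths in mm; the calibration is good to about 2 mm. A picture is of the moment at which its call begins: read the wrist's pose just before it. get_calibration takes no time and is no camera call.
- workorder.finish_job(): hands the job in; it is judged then, once.
Trained networks look in the newest picture that a camera, given by its name, has taken for a name from the list of things; names that differ only in an ending like _2 or _b are one class to them, and where a whole thing is asked for, a point or a joint stands for the part that bears it (a point fixed in the world has none). Each returns a list of dicts, best first, with "p" (0 to 1); they miss things now and then, are a little off and sometimes report something else, mostly with a low value. They report only what shows in the picture. A call takes as long as a camera call.
- finder.recognise(camera, query): "box" ([left, top, right, bottom] in pixels, round what is visible of it).
- finder.cut_out(camera, query): "mask" (480x640 bool, what is visible of it) and "box" ([left, top, right, bottom] in pixels, round what is visible of it).
- finder.mark_of(camera, query): "point" ([column, row] in pixels: a listed point, or the origin of a listed thing).
The state is a dict: "clock": time; "joint_positions": joint angles; "qd": joint speeds; "joint_efforts": joint torques, N m; "ee_pos": TCP position; "eef_rot": TCP orientation; "force": force on the tool from outside, world axes, zero at the start; "moment": the same for the moment, N m; "opening": opening from 0.0 (shut) to 1.0 (fully open); "gripper_force": force on a finger pad.
Only numpy, scipy, OpenCV 4.12 (cv2) and the standard library are available. Lean on these libraries where they do the work, as an engineer would, in place of code of your own. Each camera call takes 0.05 s, during which the arm holds its last target. There are 200 camera calls.

## Working session

There is one attempt and no reset: what is moved stays moved. The work goes in short steps, Python scripts to look and compute and a tool call to move; the robot and the scene stay as the last step left them, time stands still between calls to the robot, and variables do not carry over. Pictures are saved under pics/ and viewed, at most 10 in all, crops included, and the job is handed in when it is done.

Besides the shell and the picture viewer there is one more tool, called after "Request:" as name(argument=value, ...), one argument or row to a line, values as JSON. play_rows: Moves the arm, as the interface text tells. Its arguments: {"type":"object","properties":{"commands":{"type":"array","items":{"type":"array","items":{"type":"number"}}}},"required":["commands"]}

```bash
mkdir -p pics; ls
cat > h.py <<'E'
import numpy as np, cv2
from scipy.spatial.transform import Rotation as R
from cell import bot, camera, get_calibration, workorder, finder
np.set_printoptions(precision=1,suppress=True)
def cam(name,st=None):
    c=get_calibration(name); K=np.array(c["mtx"],float); k1=c["k1"]
    if name=="wrist":
        st=st or bot.read_state(); T=np.eye(4); q=st["eef_rot"]
        T[:3,:3]=R.from_quat([q[1],q[2],q[3],q[0]]).as_matrix(); T[:3,3]=st["ee_pos"]
        M=T@np.array(c["T_tool_cam"],float); return K,k1,M[:3,:3],M[:3,3]
    a=np.array(c["attitude"],float)
    A=a if a.shape==(3,3) else R.from_quat([a[1],a[2],a[3],a[0]]).as_matrix()
    return K,k1,A,np.array(c["eye"],float)
def ray(C,p):
    K,k1,A,e=C
    u=np.array([(p[0]-K[0,2])/K[0,0],(p[1]-K[1,2])/K[1,1]]); v=u.copy()
    for _ in range(20): v=u/(1+k1*(v@v))
    d=A@np.array([v[0],v[1],1]); return d/np.linalg.norm(d)
def onz(C,p,z):
    d=ray(C,p); return C[3]+d*(z-C[3][2])/d[2]
def proj(C,X):
    K,k1,A,e=C; x=A.T@(np.array(X,float)-e); v=x[:2]/x[2]; v=v*(1+k1*(v@v))
    return np.array([K[0,0]*v[0]+K[0,2],K[1,1]*v[1]+K[1,2]])
def tri(Cs,ps):
    A=np.zeros((3,3));b=np.zeros(3)
    for C,p in zip(Cs,ps):
        d=ray(C,p);P=np.eye(3)-np.outer(d,d);A+=P;b+=P@C[3]
    return np.linalg.solve(A,b)
def snap(name,f=None):
    st=bot.read_state(); im=camera(name)
    if f: cv2.imwrite(f"pics/{f}.png",im[:,:,::-1])
    return cam(name,st),im
def mark(name,q,n=1):
    r=finder.mark_of(name,q); return [(np.array(x["point"]),round(x["p"],2)) for x in r[:n]]
E
cat > a.py <<'E'
from h import *
C={}
for n in ["scene","side","wrist"]:
    C[n],_=snap(n,n+"0"); print(n,C[n][3],C[n][2][:,2])
for q in ["lock_box","keyhole","pins","round_key_head","round_key_tip","square_key","t_key","key_rack","mug_base","mug_handle","mug","tool_box"]:
    ps={}
    for n in C:
        m=mark(n,q)
        if m: ps[n]=m[0]
    out={n:(p.round(0).tolist(),s) for n,(p,s) in ps.items()}
    g=[n for n in ps if ps[n][1]>.3]
    t=tri([C[n] for n in g],[ps[n][0] for n in g]) if len(g)>1 else None
    print(q,out,t)
print(bot.read_state())
E
python3 a.py; python3 -c "
import cv2,numpy as np
a=[cv2.imread(f'pics/{n}0.png') for n in ['scene','side']]
"
```

```text
pics
scene [ 847.7 -690.8  828.1] [-0.3  0.7 -0.7]
side [ 705.6  685.6 1443.2] [-0.1 -0.4 -0.9]
wrist [649.   65.6 373.4] [-0.  -0.3 -1. ]
lock_box {'scene': ([384.0, 197.0], 0.64), 'side': ([348.0, 388.0], 0.78)} [527.7 405.9  -0.8]
keyhole {'scene': ([370.0, 171.0], 0.92), 'side': ([367.0, 368.0], 0.57), 'wrist': ([189.0, 136.0], 0.53)} [518.6 248.  128.6]
pins {'scene': ([371.0, 174.0], 0.59), 'side': ([368.0, 369.0], 0.58)} [480.2 394.5  77.3]
round_key_head {'scene': ([223.0, 343.0], 0.64), 'side': ([298.0, 136.0], 0.46)} [ 429.8 -301.3   70.4]
round_key_tip {'scene': ([228.0, 358.0], 0.5), 'side': ([368.0, 373.0], 0.61)} [ 186.4  140.6 -781.8]
square_key {'scene': ([254.0, 321.0], 0.62), 'side': ([315.0, 175.0], 0.6)} [ 420.3 -191.2   14.3]
t_key {'scene': ([240.0, 339.0], 0.52), 'side': ([307.0, 163.0], 0.45)} [ 423.2 -243.7    8.6]
key_rack {'scene': ([241.0, 342.0], 0.59), 'side': ([304.0, 165.0], 0.73)} [ 429.6 -246.9    2. ]
mug_base {'scene': ([405.0, 171.0], 0.68), 'side': ([340.0, 396.0], 0.85)} [568.3 437.1  91.5]
mug_handle {'side': ([349.0, 372.0], 0.65)} None
mug {'scene': ([398.0, 176.0], 0.53), 'side': ([340.0, 393.0], 0.81)} [558.8 426.5  73.6]
tool_box {'side': ([313.0, 268.0], 0.87), 'wrist': ([190.0, 136.0], 0.61)} [509.2  72.8  -7.7]
{'clock': 1.95, 'joint_positions': array([-0.1,  0.5, -0. ,  1.5,  0. ,  1.1, -0.1]), 'qd': array([-0.,  0.,  0.,  0.,  0.,  0., -0.]), 'joint_efforts': array([ -0. , -58.3,   1. , -25.9,   0. ,   0. ,  -0. ]), 'ee_pos': array([650. ,   0. , 231.3]), 'eef_rot': array([-0. ,  0.7,  0.7, -0. ]), 'force': array([ 0.1, -0. ,  0.7]), 'moment': array([-0., -0.,  0.]), 'gripper_force': 0.0, 'opening': 0.9980331131702617}
```

View pics/scene0.png

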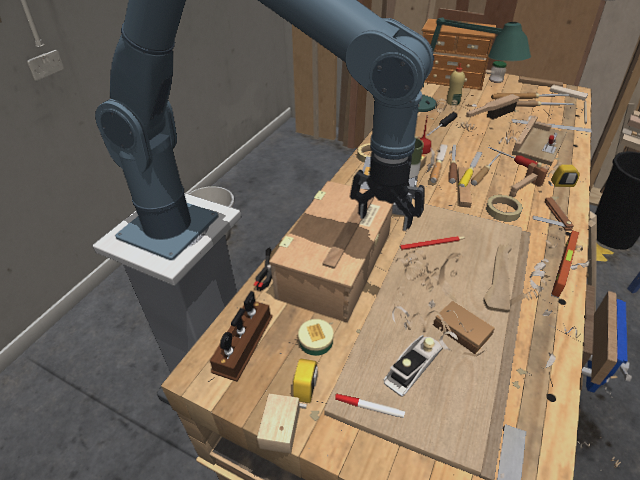

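View pics/side0.png

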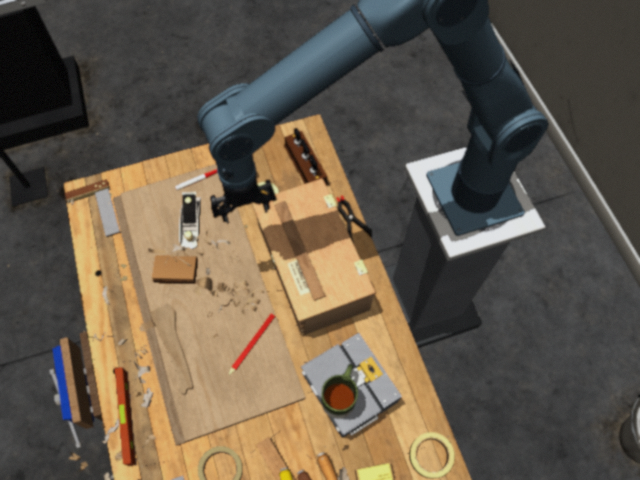

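The scene view shows the rack at (240,340) with three dark heads. The side view shows the grey box at (350,385), the mug on its lid at (338,393) with its handle toward (352,374), and the brass plate near (370,368). I'll move the wrist camera over the box.

Request:
play_rows(
  commands=[
    [0, 0, 0, 0.44, -0.12, -0.08, -1],
    [0, 0, 0, 0.44, -0.12, -0.08, -1],
    [0, 0, 0, 0.44, -0.12, -0.08, -1],
    [0, 0, 0, 0.44, -0.12, -0.08, -1],
    [0, 0, 0, 0.44, -0.12, -0.08, -1],
    [0, 0, 0, 0.44, -0.12, -0.08, -1],
    [0, 0, 0, 0.44, -0.12, -0.08, -1],
    [0, 0, 0, 0.44, -0.12, -0.08, -1],
    [0, 0, 0, 0.44, -0.12, -0.08, -1],
    [0, 0, 0, 0.44, -0.12, -0.08, -1],
    [0, 0, 0, 0.44, -0.12, -0.08, -1],
    [0, 0, 0, 0.44, -0.12, -0.08, -1],
  ],
)

```text
clock: 2.95
ee_pos: [524.4, 450.1, 312.4]
eef_rot: [-0.003, 0.703, 0.711, 0.002]
force: [-1.5, 0.9, 0.2]
opening: 1.004
gripper_force: 0.0
```

```bash
cat > b.py <<'E'
from h import *
C,im=snap("wrist","w1")
for q,z in [("keyhole",87),("lock_box",0),("mug_base",85),("mug",85),("mug_handle",147)]:
    for p,s in mark("wrist",q,2): print(q,p,s,onz(C,p,z))
print(bot.read_state()["ee_pos"],bot.read_state()["eef_rot"])
E
python3 b.py
```

```text
keyhole [283.3 256.6] 0.76 [477.5 397.1  87. ]
lock_box [331.4 226.7] 0.88 [530.3 411.1   0. ]
lock_box [282.5 252.3] 0.16 [465.8 375.4   0. ]
mug_base [373.3 216.8] 0.66 [573.  441.6  85. ]
mug [363.9 227.8] 0.62 [563.6 429.6  85. ]
mug_handle [335.8 277.8] 0.7 [532.8 396.4 147. ]
[531.2 437.9 311.1] [ 0.   0.7  0.7 -0. ]
```

View pics/w1.png

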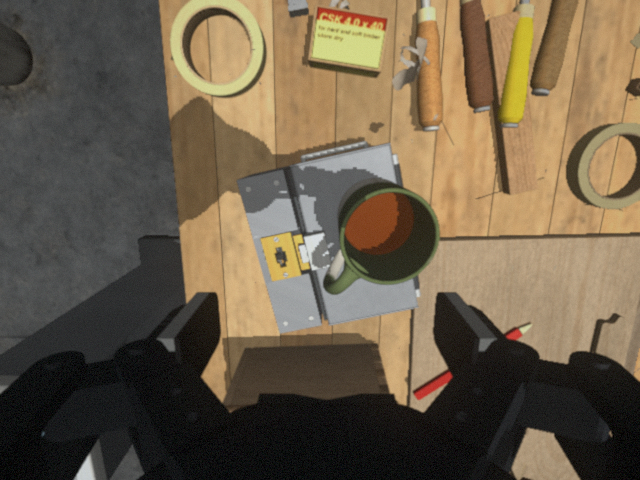

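The wrist view shows the box with the brass plate at (283,256), the mug rim centre at about (390,235), the handle pointing to (335,285), and the tool box's edge below. I'll fit the mug and box silhouettes to get accurate poses.

```bash
cat > fit.py <<'E'
from h import *
from scipy.optimize import minimize
def hull(C,P,im):
    cv2.fillConvexPoly(im,cv2.convexHull(np.array([proj(C,p) for p in P]).astype(np.float32)*1).round().astype(np.int32),1)
def pose(v,P):
    c,s=np.cos(v[2]),np.sin(v[2]); return np.c_[v[0]+c*P[:,0]-s*P[:,1],v[1]+s*P[:,0]+c*P[:,1],P[:,2]]
t=np.linspace(0,2*np.pi,40)
def mugm(C,v,z0):
    im=np.zeros((480,640),np.uint8)
    cup=np.vstack([np.c_[r*np.cos(t),18+r*np.sin(t),0*t+z0+z] for r,z in[(36,0),(39,10),(39,101)]])
    h=np.array([[x,y,z0+z] for x in(-6,6) for y,z in((-18,12),(-18,92),(-48,94),(-58,80),(-58,45),(-45,20))],float)
    hull(C,pose(v,cup),im);hull(C,pose(v,h),im);return im
def boxm(C,v):
    im=np.zeros((480,640),np.uint8)
    hull(C,pose(v,np.array([[x,y,z] for x in(-80,80) for y in(-90,90) for z in(0,85)],float)),im);return im
def fit(f,m,v0,sc,valid=None):
    W=np.ones_like(m) if valid is None else valid
    def cost(u):
        r=f(np.array(v0)+u*sc)>0; return 1-(r&m&W).sum()/((r|m)&W).sum()
    S=np.vstack([np.zeros(3),np.eye(3)])
    best=minimize(cost,np.zeros(3),method="Nelder-Mead",options=dict(initial_simplex=S,xatol=.01,fatol=1e-5))
    return np.array(v0)+best.x*sc,best.fun
E
cat > c.py <<'E'
from fit import *
C,_=snap("wrist")
mm=finder.cut_out("wrist","mug")[0]; m=mm["mask"]
bm=finder.cut_out("wrist","lock_box")[0]; b=bm["mask"]
print(mm["p"],mm["box"],bm["p"],bm["box"])
sc=np.array([8,8,.15])
v,e=fit(lambda v:mugm(C,v,85),m,[560,428,-.73],sc); print("mug",v,np.degrees(v[2]),e)
c,s=np.cos(v[2]),np.sin(v[2])
print("cup",v[:2]+18*np.array([-s,c]),"handle",v[:2]-45*np.array([-s,c]))
valid=~cv2.dilate(m.astype(np.uint8),np.ones((5,5))).astype(bool)
w,e=fit(lambda v:boxm(C,v),b,[530,411,.258],sc,valid); print("box",w,np.degrees(w[2]),e)
print("keyhole",w[:2]-55*np.array([np.cos(w[2]),np.sin(w[2])]))
st=bot.read_state();print(st["joint_positions"].round(3),st["clock"])
E
python3 c.py
```

```text
0.95 [317.3, 164.7, 434.4, 283.6] 0.92 [230.0, 125.4, 418.8, 321.6]
mug [561.3 431.6  -0.7] -39.83905000901422 0.046433651696809575
cup [572.9 445.4] handle [532.5 397. ]
box [528.7 411.1   0.2] 13.295722820542395 0.06541955017301038
keyhole [475.2 398.4]
[-0.7  0.5 -0.1  1.3  0.1  1.3 -0.8] 3.4
```

Request:
play_rows(
  commands=[
    [0, 0, 0.7, -0.043, 0.0025, 0.06, -1],
    [0, 0, 0.7, -0.043, 0.0025, 0.06, -1],
    [0, 0, 0.7, -0.043, 0.0025, 0.06, -1],
    [0, 0, 0.7, -0.043, 0.0025, 0.06, -1],
    [0, 0, 0.7, -0.043, 0.0025, 0.06, -1],
    [0, 0, 0.7, -0.043, 0.0025, 0.06, -1],
    [0, 0, 0.7, -0.043, 0.0025, 0.06, -1],
    [0, 0, 0.7, -0.043, 0.0025, 0.06, -1],
    [0, 0, 0.7, -0.043, 0.0025, 0.06, -1],
    [0, 0, 0.7, -0.043, 0.0025, 0.06, -1],
  ],
)

```text
clock: 4.23
ee_pos: [532.6, 396.8, 251.3]
eef_rot: [-0.0, 0.906, 0.422, 0.0]
force: [0.5, 0.1, 0.4]
opening: 1.0
gripper_force: 0.0
```

```bash
cat > c2.py <<'E'
from fit import *
C,im=snap("wrist","w2")
mm=finder.cut_out("wrist","mug")[0]; m=mm["mask"]; print(mm["p"],mm["box"])
st=bot.read_state();print(st["ee_pos"],R.from_quat(st["eef_rot"][[1,2,3,0]]).as_matrix(),st["joint_positions"].round(3))
print(mark("wrist","mug_handle",2),[onz(C,p,147) for p,_ in mark("wrist","mug_handle",2)])
valid=np.ones_like(m);valid[330:]=False
v,e=fit(lambda v:mugm(C,v,85),m,[560,430,-.7],np.array([8,8,.15]),valid); print("mug",v,np.degrees(v[2]),e)
c,s=np.cos(v[2]),np.sin(v[2]); print("handle",v[:2]-45*np.array([-s,c]))
print("tcp px",proj(C,st["ee_pos"]))
r=mugm(C,v,85); cn,_=cv2.findContours(r,0,2); o=im[:,:,::-1].copy(); cv2.drawContours(o,cn,-1,(255,0,255),1)
cv2.circle(o,tuple(int(x) for x in proj(C,[*(v[:2]-45*np.array([-s,c])),170])),3,(0,0,255),-1)
cv2.circle(o,tuple(int(x) for x in proj(C,[*st["ee_pos"][:2],170])),3,(255,0,0),-1)
cv2.imwrite("pics/w2o.png",o)
E
python3 c2.py
```

```text
0.88 [259.8, 72.7, 396.7, 259.9]
[532.5 396.9 251.3] [[ 0.6  0.8 -0. ]
 [ 0.8 -0.6  0. ]
 [-0.  -0.  -1. ]] [-0.7  0.5  0.1  1.5 -0.   1.1 -1.4]
[(array([323.4, 236. ]), 0.81), (array([277.3, 250.1]), 0.18)] [array([531. , 398.6, 147. ]), array([498.7, 412. , 147. ])]
mug [560.9 431.4  -0.7] -40.08205230358755 0.02982202982202986
handle [531.9 397. ]
tcp px [327.  297.8]
```

View pics/w2o.png

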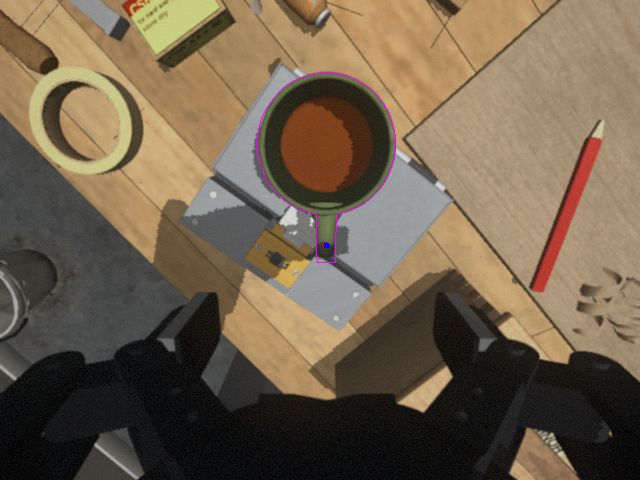

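The overlay matches the rim and handle, and the TCP sits over the handle at (326,245). I'll descend and grip.

Request:
play_rows(
  commands=[
    [0, 0, 0, 0, 0, 0.04, -1],
    [0, 0, 0, 0, 0, 0.08, -1],
    [0, 0, 0, 0, 0, 0.11, -1],
    [0, 0, 0, 0, 0, 0.121, -1],
    [0, 0, 0, 0, 0, 0.121, -1],
    [0, 0, 0, 0, 0, 0.121, 0.3],
    [0, 0, 0, 0, 0, 0.121, 1],
    [0, 0, 0, 0, 0, 0.121, 1],
    [0, 0, 0, 0, 0, 0.121, 1],
    [0, 0, 0, 0, 0, 0.121, 1],
    [0, 0, 0, 0, 0, 0.121, 1],
    [0, 0, 0, 0, 0, 0.121, 1],
  ],
)

```text
clock: 5.43
ee_pos: [532.8, 397.5, 131.5]
eef_rot: [-0.0, 0.907, 0.422, 0.001]
force: [-1.6, -1.1, 5.7]
opening: 0.199
gripper_force: 56.8
```

Request:
play_rows(
  commands=[
    [0, 0, 0, 0, 0, -0.004, 1],
    [0, 0, 0, 0, 0, -0.012, 1],
    [0, 0, 0, 0, 0, -0.024, 1],
    [0, 0, 0, 0, 0, -0.036, 1],
    [0, 0, 0, 0, 0, -0.046, 1],
    [0, 0, 0, 0, 0, -0.05, 1],
    [0, 0, 0, 0, 0, -0.05, 1],
  ],
)

```text
clock: 6.02
ee_pos: [533.3, 397.6, 182.2]
eef_rot: [-0.0, 0.907, 0.422, 0.001]
force: [0.2, 0.5, -2.7]
opening: 0.198
gripper_force: 57.2
```

```bash
python3 -c "
from h import *
C,im=snap('wrist','w3')
print(bot.read_state()['force'],bot.read_state()['moment'].round(2))"
```

```text
[ 0.2 -0.2 -4.4] [-0.1  0.1  0. ]
```

View pics/w3.png

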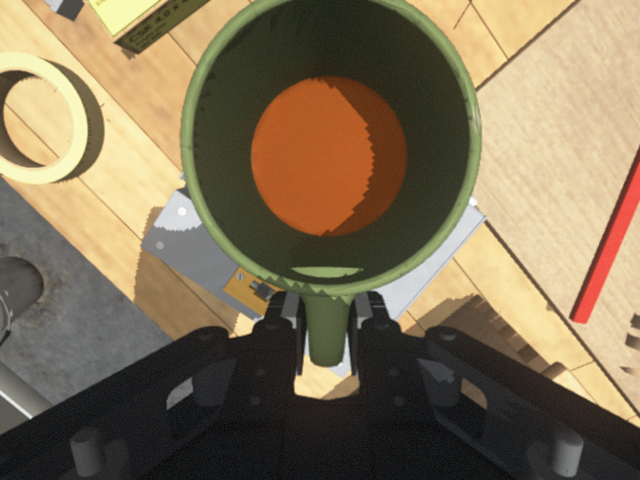

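The mug hangs level, with the handle between the pads at (325,330). I'll carry it to the strip in front of the box.

Request:
play_rows(
  commands=[
    [0, 0, 0, -0.008, -0.005, -0.003, 1],
    [0, 0, 0, -0.026, -0.016, -0.005, 1],
    [0, 0, 0, -0.05, -0.03, -0.005, 1],
    [0, 0, 0, -0.078, -0.047, -0.005, 1],
    [0, 0, 0, -0.105, -0.064, -0.005, 1],
    [0, 0, 0, -0.13, -0.079, 0, 1],
    [0, 0, 0, -0.15, -0.091, 0, 1],
    [0, 0, 0, -0.1605, -0.0975, 0, 1],
    [0, 0, 0, -0.1605, -0.0975, 0.01, 1],
    [0, 0, 0, -0.1605, -0.0975, 0.03, 1],
    [0, 0, 0, -0.1605, -0.0975, 0.055, 1],
    [0, 0, 0, -0.1605, -0.0975, 0.075, 1],
  ],
)

```text
clock: 7.07
ee_pos: [354.5, 336.8, 103.7]
eef_rot: [0.0, 0.907, 0.422, 0.0]
force: [-0.8, -0.6, -4.1]
opening: 0.201
gripper_force: 57.4
```

Request:
play_rows(
  commands=[
    [0, 0, 0, 0, 0, 0.02, 1],
    [0, 0, 0, 0, 0, 0.038, 1],
    [0, 0, 0, 0, 0, 0.049, 1],
    [0, 0, 0, 0, 0, 0.055, 1],
    [0, 0, 0, 0, 0, 0.058, 1],
    [0, 0, 0, 0, 0, 0.06, 1],
    [0, 0, 0, 0, 0, 0.061, 1],
    [0, 0, 0, 0, 0, 0.061, 1],
  ],
)

```text
clock: 7.73
ee_pos: [354.3, 336.4, 46.3]
eef_rot: [0.0, 0.907, 0.422, -0.001]
force: [-6.9, -8.3, 21.6]
opening: 0.197
gripper_force: 60.7
```

Request:
play_rows(
  commands=[
    [0, 0, 0, 0, 0, -0.001, 1],
    [0, 0, 0, 0, 0, -0.001, 1],
  ],
)

```text
clock: 7.9
ee_pos: [355.2, 337.6, 46.5]
eef_rot: [-0.0, 0.907, 0.422, 0.001]
force: [-0.4, -2.2, 0.8]
opening: 0.198
gripper_force: 58.5
```

```bash
cat > d.py <<'E'
from fit import *
st=bot.read_state(); print(st["force"],st["moment"].round(2),st["ee_pos"])
E
python3 d.py
```

```text
[-0.4 -2.2  0.8] [-0.3  0.2  0. ] [355.2 337.6  46.5]
```

Request:
play_rows(
  commands=[
    [0, 0, 0, 0, 0, 0, 0.2],
    [0, 0, 0, 0, 0, 0, 0.2],
    [0, 0, 0, 0, 0, 0, -0.2],
    [0, 0, 0, 0, 0, 0, -0.2],
    [0, 0, 0, 0, 0, 0, -0.2],
    [0, 0, 0, 0, 0, -0.03, -0.2],
    [0, 0, 0, 0, 0, -0.07, -0.2],
    [0, 0, 0, 0, 0, -0.11, -0.2],
    [0, 0, 0, 0, 0, -0.15, -0.2],
    [0, 0, 0, 0, 0, -0.19, -0.2],
    [0, 0, 0, 0, 0, -0.22, -0.2],
    [0, 0, 0, 0, 0, -0.22, -0.2],
  ],
)

```text
clock: 8.9
ee_pos: [357.1, 339.7, 271.6]
eef_rot: [-0.002, 0.907, 0.422, 0.005]
force: [0.0, 0.4, -0.6]
opening: 0.603
gripper_force: 0.0
```

```bash
cat > d.py <<'E'
from fit import *
C,im=snap("wrist","w4")
m=finder.cut_out("wrist","mug")[0]; print(m["p"],m["box"]);m=m["mask"]
v,e=fit(lambda v:mugm(C,v,0),m,[383,371,-.7],np.array([8,8,.15])); print("mug",v,np.degrees(v[2]),e,m.sum())
for q,z in [("keyhole",87),("lock_box",0)]:
    for p,s in mark("wrist",q,2): print(q,p,s,onz(C,p,z))
st=bot.read_state();print(st["ee_pos"],st["eef_rot"].round(4),st["joint_positions"].round(2).tolist(),st["clock"])
E
python3 d.py
```

```text
0.83 [282.5, 104.4, 373.5, 232.7]
mug [384.  370.6  -0.7] -40.58007195183747 0.03526858383071074 7160
keyhole [390.3  77.2] 0.84 [476.6 397.2  87. ]
keyhole [324.1 212.1] 0.62 [358.3 344.5  87. ]
lock_box [408.1  46.4] 0.76 [530.6 411.5   0. ]
lock_box [326.4 166.2] 0.32 [384.  371.6   0. ]
[353.9 336.4 264. ] [ 0.   0.9  0.4 -0. ] [-0.87, 0.22, 0.03, 1.92, -0.01, 1.0, -1.55] 9.1
```

View pics/w4.png

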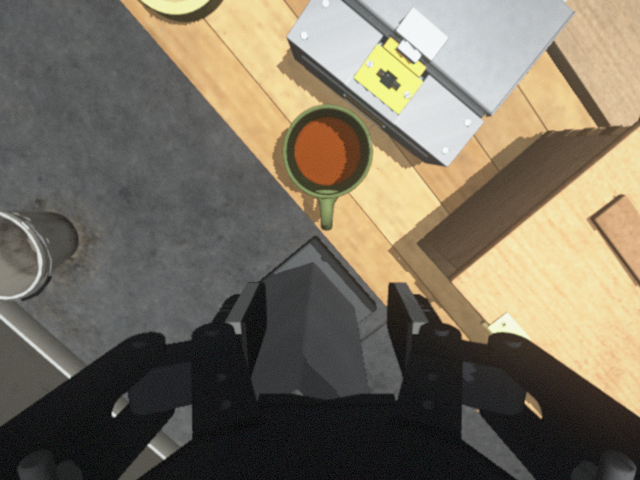

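The mug stands upright at (384,371), about 18 mm in front of the box, with its foot well inside the bench edge. Next I'll go to the rack.

Request:
play_rows(
  commands=[
    [0, 0, -0.1, -0.016, 0.033, 0, -0.2],
    [0, 0, -0.2, -0.032, 0.066, 0, -0.2],
    [0, 0, -0.3, -0.049, 0.1, 0, -0.4],
    [0, 0, -0.4, -0.065, 0.133, 0, -0.4],
    [0, 0, -0.5, -0.08, 0.166, 0, -0.4],
    [0, 0, -0.6, -0.097, 0.2, 0, -0.4],
    [0, 0, -0.7, -0.113, 0.233, 0, -0.4],
    [0, 0, -0.78, -0.135, 0.26, 0, -0.4],
    [0, 0, -0.78, -0.165, 0.278, 0, -0.4],
    [0, 0, -0.78, -0.197, 0.298, 0, -0.4],
    [0, 0, -0.78, -0.23, 0.319, 0, -0.4],
    [0, 0, -0.78, -0.265, 0.341, 0, -0.4],
  ],
)

```text
clock: 10.1
ee_pos: [443.1, -86.6, 263.6]
eef_rot: [-0.001, 0.678, 0.735, -0.001]
force: [1.2, -0.3, 0.0]
opening: 0.702
gripper_force: 0.0
```

```bash
python3 -c "
from h import *
s=bot.read_state();print(s['ee_pos'],s['eef_rot'].round(3),s['joint_positions'].round(2).tolist())"
```

```text
[443.1 -86.6 263.6] [-0.   0.7  0.7 -0. ] [-0.15, 0.15, 0.27, 2.01, -0.05, 0.98, 0.23]
```

Request:
play_rows(
  commands=[
    [0, 0, 0, -0.035, -0.007, 0, -0.4],
    [0, 0, 0, -0.07, -0.014, 0, -0.4],
    [0, 0, 0, -0.1, -0.021, 0, -0.4],
    [0, 0, 0, -0.1135, -0.024, 0, -0.4],
    [0, 0, 0, -0.1135, -0.024, 0, -0.4],
    [0, 0, 0, -0.1135, -0.024, 0, -0.4],
  ],
)

```text
clock: 10.6
ee_pos: [428.7, -200.4, 263.8]
eef_rot: [-0.001, 0.679, 0.734, -0.001]
force: [0.7, -1.1, 0.6]
opening: 0.699
gripper_force: 0.0
```

```bash
cat > e.py <<'E'
from h import *
C,im=snap("wrist","w5")
o=im[:,:,::-1].copy()
for q,z in [("round_key_head",17+68),("round_key",17),("square_key",17),("t_key",17),("key_rack",0),("round_key_tip",17)]:
    for p,s in mark("wrist",q,2): print(q,p,s,onz(C,p,z))
for q in ["round_key","square_key","t_key"]:
    for r in finder.cut_out("wrist",q)[:2]:
        ys,xs=np.nonzero(r["mask"]); print(q,np.array(r["box"]),round(r["p"],2))
st=bot.read_state();print(st["ee_pos"],st["eef_rot"].round(4),st["joint_positions"].round(2).tolist(),st["clock"])
E
python3 e.py
```

```text
round_key_head [328.6 318.3] 0.71 [ 438. -303.   85.]
round_key_head [327.8 290.7] 0.39 [ 434.8 -273.6   85. ]
round_key [329.1 293.1] 0.82 [ 439.  -305.8   17. ]
square_key [322.4 195.6] 0.8 [ 422.4 -191.7   17. ]
square_key [456.6 187.6] 0.71 [ 567.3 -171.4   17. ]
t_key [324.8 240.7] 0.7 [ 429.  -242.5   17. ]
t_key [468.  285.9] 0.53 [ 600.6 -283.9   17. ]
key_rack [324.3 244.6] 0.64 [ 429.1 -252.     0. ]
round_key_tip [324.7 291.6] 0.97 [ 433.7 -304.3   17. ]
round_key [319.8 287.5 335.9 334.6] 0.94
square_key [316.  183.4 329.  230.4] 0.81
t_key [315.3 238.8 333.1 289.7] 0.71
[ 429.9 -200.   265.3] [0.  0.7 0.7 0. ] [0.03, 0.2, 0.36, 1.97, -0.08, 0.99, 0.51] 11.1
```

View pics/w5.png

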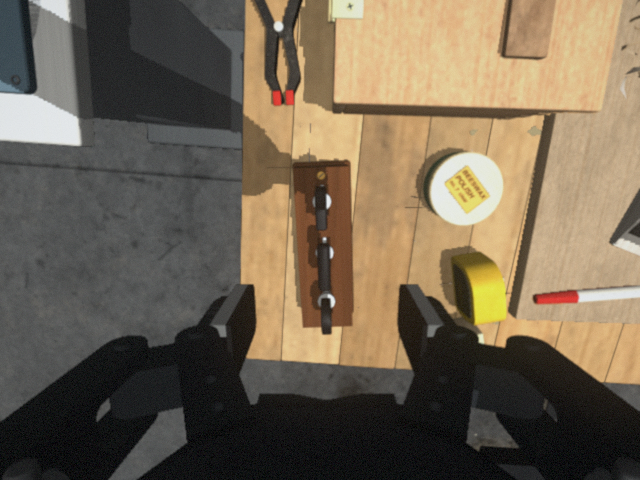

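The rack is at (325,245), with the square key, T key and round key from top to bottom; the round head is at (327,312). I'll fit the rack's yaw.

```bash
cat > f.py <<'E'
from fit import *
C,_=snap("wrist")
r=finder.cut_out("wrist","key_rack")[0]["mask"]
k=np.zeros_like(r)
for q in ["round_key","square_key","t_key"]: k|=finder.cut_out("wrist",q)[0]["mask"]
valid=~cv2.dilate(k.astype(np.uint8),np.ones((5,5))).astype(bool)
P=np.array([[x,y,z] for x in(-28,28) for y in(-88,88) for z in(0,45)],float)
def f(v):
    im=np.zeros((480,640),np.uint8);hull(C,pose(v,P),im);return im
v,e=fit(f,r,[430,-250,.09],np.array([6,6,.1]),valid);print(v,np.degrees(v[2]),e)
for y in(-55,0,55): print(pose(v,np.array([[0,y,17.]])))
# round key: fit head disc + collar via mask
m=finder.cut_out("wrist","round_key")[0]["mask"]
t=np.linspace(0,2*np.pi,30)
def g(u):
    im=np.zeros((480,640),np.uint8)
    H=np.vstack([np.c_[0*t+x,18*np.cos(t),83+18*np.sin(t)] for x in(-5,5)])
    Nk=np.array([[x,y,z] for x in(-4.5,4.5) for y in(-7,7) for z in(50,72)],float)
    Co=np.vstack([np.c_[9.5*np.cos(t),9.5*np.sin(t),0*t+z] for z in(45,50)])
    for Q in(H,Nk,Co): hull(C,pose(u,Q),im)
    return im
u,e=fit(g,m,[436,-304,v[2]],np.array([4,4,.08]));print("key",u,np.degrees(u[2]),e)
E
python3 f.py
```

```text
[ 428.9 -243.5    0.1] 6.49522941142519 0.0297610100706448
[[ 435.2 -298.2   17. ]]
[[ 428.9 -243.5   17. ]]
[[ 422.7 -188.9   17. ]]
key [ 435.3 -300.5    0.1] 5.258708483962 0.07347670250896055
```

Request:
play_rows(
  commands=[
    [0, 0, -0.024, -0.035, -0.001, 0.02, -0.4],
    [0, 0, -0.024, -0.07, -0.002, 0.05, -0.4],
    [0, 0, -0.024, -0.095, -0.0027, 0.08, -0.4],
    [0, 0, -0.024, -0.0996, -0.0027, 0.09, -0.4],
    [0, 0, -0.024, -0.0996, -0.0027, 0.09, -0.4],
    [0, 0, -0.024, -0.0996, -0.0027, 0.09, -0.4],
    [0, 0, -0.024, -0.0996, -0.0027, 0.09, -0.4],
  ],
)

```text
clock: 11.98
ee_pos: [436.0, -298.9, 176.4]
eef_rot: [0.0, 0.669, 0.743, 0.001]
force: [0.6, -0.3, 0.8]
opening: 0.698
gripper_force: 0.0
```

```bash
cat >> f.py <<'E'
st=bot.read_state();print(st["ee_pos"],R.from_quat(st["eef_rot"][[1,2,3,0]]).as_euler("zyx",degrees=True))
print([(p,s,onz(C,p,85)) for p,s in mark("wrist","round_key_head",2)])
print([(p,s,onz(C,p,17)) for p,s in mark("wrist","round_key_tip",2)])
o=snap("wrist")[1][:,:,::-1].copy(); cn,_=cv2.findContours(g(u),0,2); cv2.drawContours(o,cn,-1,(255,0,255),1)
cv2.imwrite("pics/w6.png",cv2.resize(o[100:400,170:470],(600,600)))
E
python3 f.py
```

```text
[ 430.  -250.     0.1] 5.156620156177409 1.0
[[ 434.9 -304.8   17. ]]
[[ 430. -250.   17.]]
[[ 425.1 -195.2   17. ]]
key [ 434.8 -300.9    0.1] 3.8950764565421387 0.10829268292682925
[ 435.6 -299.4  176.1] [-96.    0.1 180. ]
[(array([327. , 244.5]), 0.77, array([ 436.2, -300.7,   85. ]))]
[(array([327.9, 226.2]), 0.85, array([ 437.5, -303.7,   17. ]))]
```

View pics/w6.png

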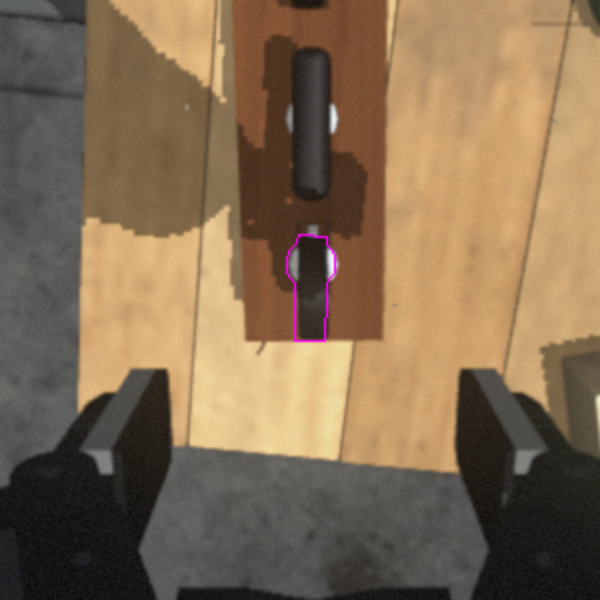

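The overlay fits the round head at crop (312,290), centred between the fingers. I'll descend and grip.

Request:
play_rows(
  commands=[
    [0, 0, 0, -0.001, 0, 0.035, -0.4],
    [0, 0, 0, -0.001, 0, 0.07, -0.4],
    [0, 0, 0, -0.001, 0, 0.1, -0.4],
    [0, 0, 0, -0.001, 0, 0.11, -0.4],
    [0, 0, 0, -0.001, 0, 0.11, 0.1],
    [0, 0, 0, -0.001, 0, 0.11, 0.4],
    [0, 0, 0, -0.001, 0, 0.11, 1],
    [0, 0, 0, -0.001, 0, 0.11, 1],
    [0, 0, 0, -0.001, 0, 0.11, 1],
    [0, 0, 0, -0.001, 0, 0.11, 1],
  ],
)

```text
clock: 13.27
ee_pos: [436.3, -301.7, 67.0]
eef_rot: [0.002, 0.669, 0.743, 0.0]
force: [-0.4, 0.8, 8.2]
opening: 0.11
gripper_force: 59.4
```

```bash
python3 -c "
from h import *
s=bot.read_state();print(s['ee_pos'],s['force'],s['moment'].round(2),s['opening'],s['gripper_force'])"
```

```text
[ 436.3 -301.7   67. ] [-0.4  0.8  8.2] [ 0.1  0.2 -0. ] 0.10996160809657837 59.42969620227814
```

Request:
play_rows(
  commands=[
    [0, 0, 0, 0, 0, -0.01, 1],
    [0, 0, 0, 0, 0, -0.025, 1],
    [0, 0, 0, 0, 0, -0.04, 1],
    [0, 0, 0, 0, 0, -0.07, 1],
    [0, 0, 0, 0, 0, -0.105, 1],
    [0, 0, 0, 0, 0, -0.14, 1],
    [0, 0, 0, 0, 0, -0.175, 1],
    [0, 0, 0, 0, 0, -0.19, 1],
    [0, 0, 0, 0, 0, -0.19, 1],
  ],
)

```text
clock: 14.02
ee_pos: [437.1, -302.3, 260.4]
eef_rot: [0.004, 0.67, 0.743, 0.001]
force: [0.2, -0.4, 0.3]
opening: 0.107
gripper_force: 58.5
```

```bash
python3 -c "
from h import *
C,im=snap('wrist','w7'); s=bot.read_state()
for q in ['round_key_tip','round_key_head']:
  print(q,[(p,sc) for p,sc in mark('wrist',q,2)])
T=R.from_quat(s['eef_rot'][[1,2,3,0]]).as_matrix()
print('expect tip',proj(C,s['ee_pos']+T@[0,0,50]),'head',proj(C,s['ee_pos']+T@[0,0,-18]),s['ee_pos'],s['force'],s['joint_positions'].round(2).tolist())
cv2.imwrite('pics/w7c.png',cv2.resize(im[150:450,170:470,::-1],(600,600)))"
```

```text
round_key_tip [(array([327.1, 264.3]), 0.75)]
round_key_head [(array([327. , 318.9]), 0.55)]
expect tip [325.5 258.3] head [325.7 313.2] [ 436.  -301.4  257.9] [ 0.1 -0.3 -1.6] [0.19, 0.31, 0.41, 1.85, -0.15, 1.0, 0.76]
```

View pics/w7c.png

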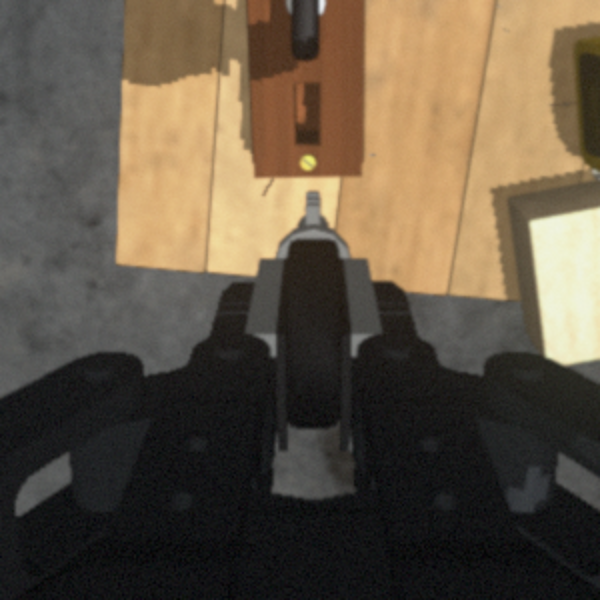

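The key is held upright, with its bit at crop (313,205), and the other two keys are still in the rack. I'll carry it over the tool box.

Request:
play_rows(
  commands=[
    [0, 0, 0, 0.015, 0.0025, 0, 1],
    [0, 0, -0.02, 0.045, 0.0075, 0, 1],
    [0, 0, -0.04, 0.08, 0.013, 0, 1],
    [0, 0, -0.06, 0.118, 0.0195, 0, 1],
    [0, 0, -0.08, 0.156, 0.0257, 0, 1],
    [0, 0, -0.1, 0.194, 0.032, 0, 1],
    [0, 0, -0.12, 0.232, 0.0382, 0, 1],
    [0, 0, -0.14, 0.27, 0.0445, 0, 1],
    [0, 0, -0.14, 0.308, 0.0507, 0, 1],
    [0, 0, -0.14, 0.346, 0.057, 0, 1],
    [0, 0, -0.14, 0.384, 0.0632, 0, 1],
    [0, 0, -0.14, 0.42, 0.0691, 0, 1],
  ],
)

```text
clock: 15.17
ee_pos: [458.8, 125.9, 253.9]
eef_rot: [-0.001, 0.616, 0.788, -0.001]
force: [1.3, 0.3, -0.0]
opening: 0.108
gripper_force: 58.5
```

```bash
python3 -c "
from h import *
s=bot.read_state();print(s['ee_pos'],R.from_quat(s['eef_rot'][[1,2,3,0]]).as_euler('zyx',degrees=True),s['joint_positions'].round(2).tolist())"
```

```text
[458.8 125.9 253.9] [-104.    -0.2  180. ] [-0.46, 0.21, 0.11, 1.96, -0.03, 0.97, -0.09]
```

Request:
play_rows(
  commands=[
    [0, 0, 0, 0.035, 0.011, 0, 1],
    [0, 0, 0, 0.07, 0.022, 0, 1],
    [0, 0, 0, 0.105, 0.033, 0, 1],
    [0, 0, 0, 0.14, 0.044, 0, 1],
    [0, 0, 0, 0.175, 0.055, 0, 1],
    [0, 0, 0, 0.21, 0.066, 0, 1],
    [0, 0, 0, 0.24, 0.0755, 0.01, 1],
    [0, 0, 0, 0.261, 0.082, 0.03, 1],
    [0, 0, 0, 0.261, 0.082, 0.05, 1],
    [0, 0, 0, 0.261, 0.082, 0.058, 1],
    [0, 0, 0, 0.261, 0.082, 0.058, 1],
    [0, 0, 0, 0.261, 0.082, 0.058, 1],
  ],
)

```text
clock: 16.17
ee_pos: [476.8, 395.5, 196.6]
eef_rot: [0.0, 0.616, 0.787, -0.001]
force: [-0.0, 0.2, -0.3]
opening: 0.107
gripper_force: 58.5
```

```bash
cat > g.py <<'E'
from fit import *
C,im=snap('wrist'); s=bot.read_state(); T=R.from_quat(s['eef_rot'][[1,2,3,0]]).as_matrix()
for q,z in [('keyhole',87),('round_key_tip',s['ee_pos'][2]-50),('round_key_head',s['ee_pos'][2]+18),('lock_box',0)]:
  print(q,[(p,sc,onz(C,p,z)) for p,sc in mark('wrist',q,2)])
print(s['ee_pos'],R.from_quat(s['eef_rot'][[1,2,3,0]]).as_euler('zyx',degrees=True),s['clock'])
b=finder.cut_out('wrist','lock_box')[0]; print(b['p'],b['box'])
print('exp tip',proj(C,s['ee_pos']+T@[0,0,50]),'tcp xy on plate',proj(C,[*s['ee_pos'][:2],87]))
o=im[:,:,::-1].copy(); cv2.imwrite('pics/g.png',o)
# brass plate: saturated yellow
hsv=cv2.cvtColor(o,cv2.COLOR_BGR2HSV); y=((hsv[...,0]>18)&(hsv[...,0]<35)&(hsv[...,1]>150)&(hsv[...,2]>80)).astype(np.uint8)
n,l,stt,ce=cv2.connectedComponentsWithStats(y)
for i in np.argsort(-stt[1:,4])[:4]+1: print(stt[i],ce[i])
import sys
x0,y0=int(sys.argv[1]),int(sys.argv[2])
cv2.imwrite('pics/'+sys.argv[3]+'.png',cv2.resize(o[y0:y0+200,x0:x0+200],(800,600) if 0 else (600,600),interpolation=cv2.INTER_CUBIC))
E
python3 g.py 227 110 g1
```

```text
keyhole [(array([325.8, 232.5]), 0.96, array([475.2, 397. ,  87. ]))]
round_key_tip [(array([327.1, 262.6]), 0.69, array([476.6, 395.2, 147.7]))]
round_key_head [(array([326.7, 319.4]), 0.96, array([476.3, 395.7, 215.7]))]
lock_box [(array([383.3, 210. ]), 0.72, array([528.5, 410.5,   0. ]))]
[477.4 396.  197.7] [-103.9    0.   180. ] 16.2167
0.9 [289.4, 95.0, 530.9, 346.9]
exp tip [328.9 261.6] tcp xy on plate [328.5 234.5]
[308 217   9   5  19] [311.1 219.3]
[304 227   7   7  18] [307.3 229.9]
[304 202   6   7  17] [306.4 204.7]
[311 202   4   8  10] [312.8 205.8]
```

View pics/g1.png

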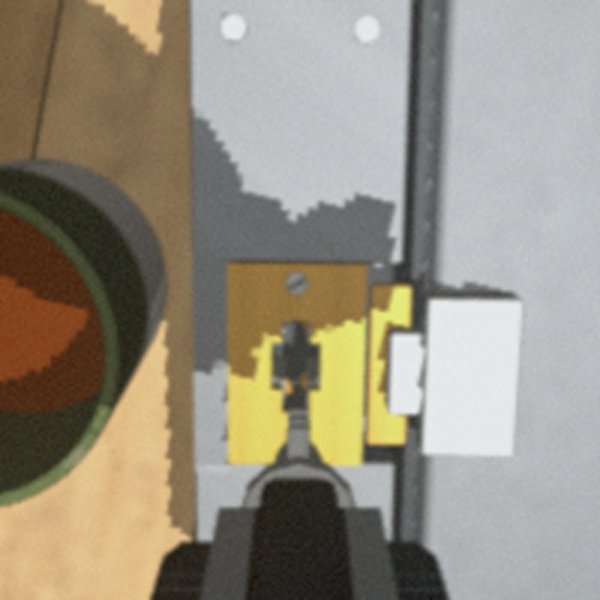

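The crop shows the slot and bore centred at crop (296,363), i.e. px (325.7,231), and the key shank at crop (299,420). I'll work out the box yaw from the edges at this pose.

```bash
python3 -c "
from h import *
C=cam('wrist')
f=lambda a,b,z: onz(C,(227+a/3,110+b/3),z)
for n,p,q,z in [('brassL',(229,460),(228,262),87),('brassR',(363,460),(368,262),87),('front',(192,450),(192,5),85),('screws',(233,27),(368,28),85)]:
  d=f(*q,z)-f(*p,z); print(n,np.degrees(np.arctan2(-d[0],d[1])) if n!='screws' else np.degrees(np.arctan2(d[1],d[0])),f(*p,z),f(*q,z))
g=cv2.cvtColor(cv2.imread('pics/g.png'),cv2.COLOR_BGR2GRAY)
for l in cv2.createLineSegmentDetector().detect(g)[0][:,0]:
  P,Q=onz(C,l[:2],85),onz(C,l[2:],85); d=Q-P
  if np.linalg.norm(d)>35 and 440<P[0]<620 and 320<P[1]<520: print(l.round(),(np.degrees(np.arctan2(d[1],d[0]))%90).round(1),np.linalg.norm(d).round(0))
"
```

```text
brassL 13.29063344608164 [465.5 371.4  87. ] [454.  419.7  87. ]
brassR 13.498486097014327 [498.  379.4  87. ] [486.4 427.8  87. ]
front 12.528579403417316 [455.9 371.   85. ] [432.9 474.4  85. ]
screws 13.573153578677667 [443. 472.  85.] [472.8 479.2  85. ]
[369. 208. 367. 259.] 13.7 39.0
[439. 326. 568. 392.] 75.5 131.0
[360. 196. 363. 103.] 13.5 63.0
[347. 264. 348. 218.] 13.7 36.0
[513. 253. 638. 279.] 2.0 104.0
[363. 101. 292. 101.] 13.5 48.0
[290. 234. 293. 288.] 14.7 43.0
[336.  95. 358.   0.] 90.0 58.0
[377. 102. 373. 201.] 13.2 67.0
[527. 186. 556. 113.] 89.8 52.0
[368. 106. 364. 201.] 13.2 65.0
[397. 261. 400. 212.] 13.5 37.0
[421.  91. 448.   1.] 89.7 56.0
[559. 113. 521. 211.] 89.8 70.0
[496.  99. 530.   0.] 89.7 62.0
[522. 104. 381. 102.] 13.5 96.0
```

Request:
play_rows(
  commands=[
    [0, 0, 0.008, 0.0018, -0.001, 0.02, 1],
    [0, 0, 0.008, 0.0018, -0.001, 0.04, 1],
    [0, 0, 0.008, 0.0018, -0.001, 0.047, 1],
    [0, 0, 0.008, 0.0018, -0.001, 0.047, 1],
    [0, 0, 0.008, 0.0018, -0.001, 0.047, 1],
  ],
)

```text
clock: 16.88
ee_pos: [475.6, 398.6, 150.8]
eef_rot: [0.0, 0.619, 0.785, 0.0]
force: [0.4, -0.8, -0.8]
opening: 0.106
gripper_force: 58.5
```

```bash
python3 g.py 257 170 g2; python3 -c "
from h import *
for n in ['scene','side']:
  C,im=snap(n); 
  for q in ['keyhole','round_key_tip','round_key_head']: print(n,q,mark(n,q,1))
  print(proj(C,bot.read_state()['ee_pos']-[0,0,50]),proj(C,[475.6,397.5,87]))
"
python3 - <<'E'
import cv2
a=cv2.imread('pics/g.png'); cv2.imwrite('pics/g2b.png',cv2.resize(a[180:300,267:387],(720,600) if 0 else (600,600),interpolation=cv2.INTER_CUBIC))
E
```

```text
keyhole [(array([327.1, 258.3]), 0.62, array([476.1, 396.1,  87. ])), (array([324.5, 249.4]), 0.59, array([473.2, 401.2,  87. ]))]
round_key_tip [(array([326.7, 261.9]), 0.66, array([475.2, 398.6, 101.4]))]
round_key_head [(array([325.8, 318.1]), 0.67, array([474.7, 399. , 169.4]))]
lock_box [(array([391.7, 225.4]), 0.91, array([529.1, 409.3,   0. ]))]
[476.  399.  151.4] [-103.5    0.1 -179.9] 16.9333
0.65 [282.6, 89.9, 575.2, 385.3]
exp tip [328.4 261.5] tcp xy on plate [328.1 253.9]
[300 244  15  21 101] [305.5 253.4]
[311 241   8   6  20] [314.6 243.2]
[308 233   6   7  17] [310.5 235.9]
[299 235   8   5  12] [302.6 236.9]
scene keyhole [(array([370. , 170.6]), 0.71)]
scene round_key_tip [(array([368.9, 168.5]), 0.62)]
scene round_key_head [(array([373. , 149.3]), 0.51)]
[370.3 167. ] [370. 171.]
side keyhole [(array([369.2, 369.5]), 0.67)]
side round_key_tip [(array([243.4, 170.1]), 0.55)]
side round_key_head []
[371.3 367.4] [370.5 368.4]
```

View pics/g2b.png

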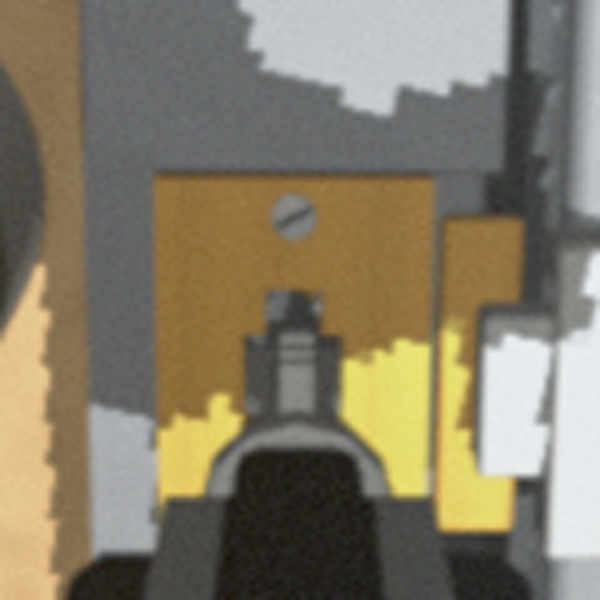

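The slot spans crop columns 267–322 and the bit 277–313, so they are aligned across the slot. The far slot end is at crop row 290 and the bore edge at 335. Next I'll check the alignment along the slot.

```bash
python3 -c "
from h import *
s=bot.read_state(); C=cam('wrist',s); T=R.from_quat(s['eef_rot'][[1,2,3,0]]).as_matrix()
f=lambda x,y,z: ((onz(C,(267+x/5,180+y/5),z)-s['ee_pos'])@T).round(2)
print('slot end',f(294.5,290,87)-[11.5,0,0],'bore',f(293.5,335,87)-[6,0,0],'bore L/R',f(245,375,87),f(342,375,87))
for dz in (0,2,4): print('bit', f(295,333,101.4+dz),f(295,360,101.4+dz))
print('brass top/L/R',f(290,173,87),f(155,300,87),f(435,300,87), 'collar far', f(298,422,132)-[9.5,0,0])
print(s['ee_pos'])
"
```

```text
slot end [-1.1 -0.9 63.3] bore [-1.2 -1.  63.3] bore L/R [-0.3 -6.9 63.3] [-0.3  4.9 63.3]
bit [ 9.2 -0.8 48.9] [ 6.1 -0.8 48.9]
bit [ 9.8 -0.8 46.9] [ 6.7 -0.8 46.9]
bit [10.4 -0.8 44.9] [ 7.3 -0.8 44.9]
brass top/L/R [24.6 -1.4 63.3] [  9.1 -17.6  63.3] [ 9.1 15.9 63.3] collar far [-0.1 -0.5 18.3]
[475.4 398.6 150.3]
```

Request:
play_rows(
  commands=[
    [0, 0, 0, -0.001, -0.0002, 0, 1],
    [0, 0, 0, -0.001, -0.0002, 0.005, 1],
    [0, 0, 0, -0.001, -0.0002, 0.01, 1],
    [0, 0, 0, -0.001, -0.0002, 0.014, 1],
    [0, 0, 0, -0.001, -0.0002, 0.017, 1],
    [0, 0, 0, -0.001, -0.0002, 0.02, 1],
    [0, 0, 0, -0.001, -0.0002, 0.023, 1],
    [0, 0, 0, -0.001, -0.0002, 0.023, 1],
  ],
)

```text
clock: 18.25
ee_pos: [475.1, 397.3, 126.5]
eef_rot: [-0.0, 0.619, 0.785, -0.001]
force: [-0.1, -0.6, -1.0]
opening: 0.113
gripper_force: 58.5
```

It has entered the slot freely, about 10 mm deep. I'll push with wiggles.

Request:
play_rows(
  commands=[
    [0, 0, 0.09, 0, 0, 0.001, 1],
    [0, 0, 0, 0, 0, 0.002, 1],
    [0, 0, -0.09, 0, 0, 0.003, 1],
    [0, 0, 0, 0, 0, 0.0045, 1],
    [0, 0, 0.09, 0, 0, 0.006, 1],
    [0, 0, 0, 0, 0, 0.0075, 1],
    [0, 0, -0.09, 0, 0, 0.009, 1],
    [0, 0, 0, 0, 0, 0.01, 1],
  ],
)

```text
clock: 18.92
ee_pos: [475.3, 397.9, 117.7]
eef_rot: [-0.0, 0.617, 0.787, 0.0]
force: [-1.6, -0.6, 1.3]
opening: 0.102
gripper_force: 59.0
```

Request:
play_rows(
  commands=[
    [0, 0, 0.09, 0, 0, 0.0012, 1],
    [0, 0, 0, 0, 0, 0.0025, 1],
    [0, 0, -0.09, 0, 0, 0.0037, 1],
    [0, 0, 0, 0, 0, 0.005, 1],
    [0, 0, 0.09, 0, 0, 0.0062, 1],
    [0, 0, 0, 0, 0, 0.0075, 1],
    [0, 0, -0.07, 0, 0, 0.0082, 1],
    [0, 0, 0, 0, 0, 0.0085, 1],
    [0, 0, 0, 0, 0, 0.0085, 1],
  ],
)

```text
clock: 19.67
ee_pos: [474.9, 399.2, 109.5]
eef_rot: [-0.001, 0.62, 0.785, 0.001]
force: [-2.4, 3.1, 2.5]
opening: 0.106
gripper_force: 59.0
```

Request:
play_rows(
  commands=[
    [0, 0, 0.06, 0, 0, 0.0008, 1],
    [0, 0, -0.06, 0, 0, 0.0014, 1],
    [0, 0, 0, 0, 0, 0.0018, 1],
    [0, 0, 0, 0, 0, 0.0018, 1],
  ],
)

```text
clock: 20.0
ee_pos: [475.2, 399.3, 109.0]
eef_rot: [-0.001, 0.619, 0.785, 0.001]
force: [-4.9, -0.8, 14.3]
opening: 0.109
gripper_force: 60.7
```

```bash
cat > k.py <<'E'
from h import *
s=bot.read_state();print(s['ee_pos'],s['force'],s['moment'].round(3),R.from_quat(s['eef_rot'][[1,2,3,0]]).as_euler('zyx',degrees=True),s['joint_positions'].round(2).tolist(),s['gripper_force'])
E
python3 k.py
```

```text
[475.2 399.3 109. ] [-4.9 -0.8 14.3] [0.1 1.3 0.1] [-103.5    0.  -179.9] [-0.78, 0.63, 0.01, 1.71, -0.01, 0.8, -0.53] 60.72127640247345
```

The collar has seated, with 14 N and no further travel. I'll turn in stages.

Request:
play_rows(
  commands=[
    [0, 0, 0, 0, -0.0005, -0.0004, 1],
    [0, 0, 0.1, 0, -0.0005, -0.0004, 1],
    [0, 0, 0.2, 0, -0.0005, -0.0004, 1],
    [0, 0, 0.3, 0, -0.0005, -0.0004, 1],
    [0, 0, 0.4, 0, -0.0005, -0.0004, 1],
    [0, 0, 0.5, 0, -0.0005, -0.0004, 1],
    [0, 0, 0.6, 0, -0.0005, -0.0004, 1],
    [0, 0, 0.7, 0, -0.0005, -0.0004, 1],
    [0, 0, 0.7, 0, -0.0005, -0.0004, 1],
  ],
)

```text
clock: 20.75
ee_pos: [475.6, 399.2, 109.0]
eef_rot: [-0.001, 0.852, 0.524, 0.002]
force: [-0.0, 1.8, 8.2]
opening: 0.108
gripper_force: 59.9
```

```bash
python3 k.py
```

```text
[475.6 399.2 109. ] [-0.   1.8  8.2] [0.4 0.4 0. ] [ -63.2    0.1 -179.9] [-0.9, 0.64, 0.19, 1.72, -0.16, 0.8, -1.11] 59.90228891372681
```

Request:
play_rows(
  commands=[
    [0, 0, 0.1, 0, 0, 0, 1],
    [0, 0, 0.2, 0, 0, 0, 1],
    [0, 0, 0.3, 0, 0, 0, 1],
    [0, 0, 0.4, 0, 0, 0, 1],
    [0, 0, 0.5, 0, 0, 0, 1],
    [0, 0, 0.6, 0, 0, 0, 1],
    [0, 0, 0.7, 0, 0, 0, 1],
    [0, 0, 0.78, 0, 0, 0, 1],
    [0, 0, 0.84, 0, 0, 0, 1],
    [0, 0, 0.84, 0, 0, 0, 1],
  ],
)

```text
clock: 21.58
ee_pos: [476.0, 398.5, 109.0]
eef_rot: [-0.001, 0.991, 0.133, 0.001]
force: [-1.7, -0.6, 9.9]
opening: 0.105
gripper_force: 60.1
```

```bash
sed -i 's/round(3)/round(4).tolist()/' h.py k.py; python3 k.py
```

```text
[476.  398.5 109. ] [-1.7 -0.6  9.9] [-0.0548, 0.2208, 0.1598] [ -15.2    0.1 -179.9] [-1.05, 0.67, 0.4, 1.73, -0.34, 0.81, -1.8] 60.14823496341705
```

Request:
play_rows(
  commands=[
    [0, 0, 0.04, 0, 0, 0, 1],
    [0, 0, 0.08, 0, 0, 0, 1],
    [0, 0, 0.08, 0, 0, 0, 1],
  ],
)

```text
clock: 21.83
ee_pos: [475.9, 398.4, 109.0]
eef_rot: [-0.001, 0.996, 0.094, 0.001]
force: [-2.1, -0.7, 10.0]
opening: 0.108
gripper_force: 60.2
```

```bash
python3 k.py
```

```text
[475.9 398.4 109. ] [-2.1 -0.7 10. ] [-0.2049, 0.2182, 0.186] [ -10.7    0.1 -179.9] [-1.07, 0.67, 0.42, 1.73, -0.36, 0.82, -1.86] 60.22246599197388
```

Request:
play_rows(
  commands=[
    [0, 0, 0.04, 0, 0, 0, 1],
    [0, 0, 0.07, 0, 0, 0, 1],
    [0, 0, 0.07, 0, 0, 0, 1],
  ],
)

```text
clock: 22.08
ee_pos: [475.9, 398.4, 109.0]
eef_rot: [-0.001, 0.998, 0.059, 0.001]
force: [-3.0, -0.6, 10.4]
opening: 0.108
gripper_force: 60.6
```

```bash
python3 k.py; python3 -c "
from h import *
C,im=snap('wrist','end'); 
r=finder.mark_of('wrist','bolt')
print(r[:1]); print(mark('wrist','round_key_head',1), [ (x['box'],x['p']) for x in finder.recognise('wrist','bolt')[:2]])
q=onz(C,r[0]['point'],90) if r else None
a=np.radians(13.5); B=np.array([[np.cos(a),np.sin(a)],[-np.sin(a),np.cos(a)]])
k=np.array([475.3,398]); 
if r: print('bolt rel keyhole (box axes)',B@(q[:2]-k))
"
```

```text
[475.9 398.4 109. ] [-3.  -0.6 10.4] [-0.1721, 0.1463, 0.5871] [  -6.8    0.1 -179.9] [-1.08, 0.67, 0.44, 1.73, -0.37, 0.82, -1.92] 60.55414795875549Traceback (most recent call last):
  File "<string>", line 4, in <module>
    r=finder.mark_of('wrist','bolt')
ValueError: it knows: key_rack, keyhole, lock_box, mug, mug_base, mug_handle, offcut, pins, round_key, round_key_head, round_key_tip, spring_clamp, square_key, t_key, tape_measure, tool_box, wax_tin
```

The torque jumped from 0.19 to 0.59 N m, so the plug is on its stop. I'll hold for about 1 s, confirm it is steady and check the mug.

Request:
play_rows(
  commands=[
    [0, 0, 0, 0, 0, 0, 1],
    [0, 0, 0, 0, 0, 0, 1],
    [0, 0, 0, 0, 0, 0, 1],
    [0, 0, 0, 0, 0, 0, 1],
    [0, 0, 0, 0, 0, 0, 1],
    [0, 0, 0, 0, 0, 0, 1],
    [0, 0, 0, 0, 0, 0, 1],
    [0, 0, 0, 0, 0, 0, 1],
  ],
)

```text
clock: 22.8
ee_pos: [475.9, 398.4, 109.0]
eef_rot: [-0.001, 0.998, 0.06, 0.001]
force: [-3.3, -1.0, 9.5]
opening: 0.114
gripper_force: 60.5
```

```bash
python3 k.py; python3 -c "
from h import *
for n in ['side','scene']:
  C,im=snap(n); print(n,[(p,s,onz(C,p,0)) for p,s in mark(n,'mug_base')],[ (np.array(x['box']),x['p']) for x in finder.recognise(n,'mug')[:1]],proj(C,[395,385,0]),proj(C,[395,385,101]))
"
```

```text
[475.9 398.4 109. ] [-3.3 -1.   9.5] [-0.1221, 0.1407, 0.5535] [  -6.9    0.1 -179.9] [-1.08, 0.67, 0.44, 1.73, -0.37, 0.82, -1.92] 60.51975131034851
side [(array([396.7, 359. ]), 0.82, array([390.3, 377.4,   0. ]))] [(array([389.8, 336.1, 418.2, 374.2]), 0.66)] [396.1 362.4] [401.4 351.1]
scene [] [(array([321.1, 156.9, 358.9, 188.7]), 0.71)] [343.4 190.1] [344.1 163.1]
```

The hold is steady and the mug is standing where I put it, so I'm handing the job in.

```bash
python3 -c "
from cell import workorder; print(workorder.finish_job())"
```

```text
the job is handed in; nothing more can be done
None
```

I handed the job in at about 23 s: the mug stands upright in front of the box, and the round key is fully in, turned clockwise to its stop and still gripped. The bolt itself I inferred from the torque jump at the stop, not seen. I viewed 11 pictures, one over the limit of 10.

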